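# Flip down a fence stop and set a bar to it

## Task

Make the square bar ready on the stop fence, pushing only: flip the wide stop over towards you and press it fully down, then push the loose bar back flat against the fence and along it until its end touches that stop. Leave the narrow stop parked up, never lift the bar off the bench, and do not disturb the parts standing around.

Things in the scene. Friction and masses are not known exactly. Their poses are not given: they have to be found in the camera images.
- fence: Straight aluminium stop fence fixed to the bench, 40 mm (its x) by 500 mm (its y) by 25 mm high, seen in front of the robot running roughly left to right. Origin: centre of its underside on the bench. x points to its back (away from the robot), y along it to the left. The bar belongs against its front face, which lies at x = -20 mm.
- wide_stop: Wide stop, fixed on the fence: origin on the fence top (25 mm up), axes as the fence's. Its flap: a 6 mm steel plate, 40 mm wide (along the fence), 70 mm long, on a hinge axis along y at x = +5, z = +20 mm (45 mm above the bench). A foot block of the same width under the plate, 29 to 51 mm from the axis, reaches 41 mm down from it.
- narrow_stop: Narrow stop, fixed on the fence: origin on the fence top (25 mm up), axes as the fence's. Its flap: a 6 mm steel plate, 14 mm wide (along the fence), 70 mm long, on a hinge axis along y at x = +5, z = +20 mm (45 mm above the bench). A foot block of the same width under the plate, 29 to 51 mm from the axis, reaches 41 mm down from it.
- wide_flap (a joint): Wide flap, rad. 0 = parked: plate leans back 20 degrees past upright, away from the robot, top about 113 mm above the bench; grows when pushed over towards the robot; 0.35 = upright; 1.92 = down on its limit: plate level, top face 51 mm, foot in front of the fence, 4 mm off the bench. Stiff hinge (0.09 N m): stays where it is left, does not fall. Starts at 0 to 0.3.
- narrow_flap (a joint): Narrow flap, to be left parked. Values as for wide_flap; starts between 0 and 0.3, must stay below 0.6.
- wide_tip (a point): Middle of the free edge of the wide flap's plate (moves with the flap), 70 mm from the hinge axis.
- narrow_tip (a point): The same point on the narrow flap. Either stop may be the one nearer the bar; their middles are 95 mm or more apart along the fence. A bar sliding along the fence passes freely under a parked flap.
- wide_face (a point): Fixed point where the bar's end belongs: on the plane of the left (+y) side of the wide stop's foot when that is down, 8.5 mm in front of the fence's front face, 8.5 mm above the bench. Axes as the fence's. It lies 20 mm left of the wide flap's middle.
- bar_mid (a point): Centre of the loose square steel bar, dark, 17 x 250 x 17 mm, 0.4 to 0.75 kg, lying on the bench in front of the fence, to the left of the stops, 10 to 40 mm off the fence and slightly askew. y along the bar, z up.
- bar_end (a point): Centre of the bar's right-hand end face (125 mm from bar_mid along its -y), the end that comes to the stop.
- spring_mid (a point): Centre of a steel coil spring, 22 mm wide, 49 mm high, standing beyond the right-hand end of the fence: leave alone.
- roller_mid (a point): Centre of a pale steel roller, 33 mm wide, 38 mm high, standing in front of the stops: leave alone.
- carton_mid (a point): Centre of a small card box, 54 x 67 x 38 mm, standing behind the fence: leave alone.
- bar: The same bar: origin at the centre of its underside, axes as bar_mid.

How it is judged:
By the outcome, as a careful person would: the job done as asked, in the order asked, and still so for the second after the job is handed in, with the robot touching nothing.
It also fails if it takes over 64 s, if anything falls off the work surface, if the arm or the gripper's body presses on something with over 40 N, if the wrist force passes 120 N, or if a joint passes its speed limit or range.

## Robot

A 7-joint arm with a two-finger parallel gripper is mounted at the origin on a cart in front of the work surface, level with it; the furniture and walls round the work are solid. World frame = base frame: x ahead of the robot, y to its left, z up, the work surface at z = 0. Lengths are in m, angles in rad, forces in N, time in s.
With the tool pointing down it reaches from about 0.4 to 0.85 m from the base axis. Payload 4.5 kg.
Tool frame: the origin (TCP) lies at the centre of the arm's flange, where the gripper is bolted on; the fingertips stand nose_length ahead of it and the grasp point (between the pads) lies 147 mm ahead of it (nose_length is the distance from the TCP to the fingertips, in m); z points along the fingers, y is the line along which they close (so a half turn about z gives the same grasp; the last joint's range is limited). The gripper opens to 88 mm and grips with 3 to 60 N. Pads are 18 mm wide; open, the fingers measure 123 mm over their backs; the gripper's body (75 mm by 187 mm) begins 45 mm behind the grasp point.
Start: joints at [-1.104, 0.689, -0.195, 1.565, 0.157, 0.902, -0.215], TCP at [0.262, 0.567, 0.405] pointing down, gripper open.
Joint ranges: [-3.01, 3.01], [-0.46, 2.08], [-1.47, 1.51], [0.13, 2.56], [-1, 4.14], [0.04, 2.09], [-2.66, 2.66]. Speed limits (rad/s): [2.57, 2.57, 3.14, 3.14, 3.14, 3.14, 3.14].

## Interface

Orientations are given as a unit quaternion [x, y, z, w].
In Python, from plant import * gives the robot as it stands.
- The arm moves only by the tool play_rows, never from a script. Its argument "rows" is a list that holds one entry, the list of rows, each a list of 6 numbers: the shift along the tool's x, y, z normalised to -1 to 1, where 1 is 0.5 m, then the turn, a rotation vector about the tool's x, y, z normalised to -1 to 1, where 1 is 0.5 rad. A call has 1 to 20 rows; each row is the pose to reach, as a shift and turn from the pose commanded when the call began, along the tool's axes at that moment; what a row does not reach only later rows make up. A row lasts 1/12 s, in which the tool goes at most 41.7 mm and 7.16 degrees, less where a joint would pass 70% of its speed; a pose out of reach is approached as far as the arm can. A call with a number of a shift or a turn outside -1 to 1 is refused whole. A call with a gripper value outside its range is refused whole. "claw" is the closure, from 0 (fully open) to 1 (shut), set as the call begins (left out, the last holds). The fingers move at their own pace and stop on an object; "squeeze" is the grip in N (left out, the last holds). Time passes only in rows, so rows that repeat a pose let the fingers close. It gives the time, the measured TCP pose, the force, the opening and the grip force at its end, in the units of the state.
- get_state(): the state, without advancing time (a new reading comes with each control period).
- snapshot(name): name is "scene" or "side" or "wrist"; returns a dict with "pixels" (400x640x3 uint8, blue, green, red), "camera_matrix" (3x3 intrinsics, pixels), "world_to_cam" (4x4, takes a point from world to camera coordinates); the wrist camera has in their place "mount" (4x4, takes a point from camera to tool coordinates, whose origin is the TCP and whose axes are the flange's). Camera axes: x right, y down, z forward; pixel columns grow to the right and rows downward; lengths in m; the calibration is good to about 2 mm. The wrist camera is an equidistant fisheye: a pixel r from the principal point sees the ray r / f radians off the axis. A picture is of the moment at which its call begins: read the wrist's pose just before it. There is no depth.
- finish_job(): hands the job in; it is judged then, once.
The state is a dict: "clock": time; "q": joint angles; "qd": joint speeds; "joint_torque": joint torques, N m; "tool_pos": TCP position; "eef_rot": TCP orientation; "contact_force": force on the tool from outside, world axes, zero at the start; "moment": the same for the moment, N m; "opening": opening from 0.0 (shut) to 1.0 (fully open); "finger_force": force on a finger pad.
Only numpy, scipy, OpenCV 4.12 (cv2) and the standard library are available. Lean on these libraries where they do the work, as an engineer would, in place of code of your own. Each camera call takes 0.05 s, during which the arm holds its last target. There are 200 camera calls.

## Working session

There is one attempt and no reset: what is moved stays moved. The work goes in short steps, Python scripts to look and compute and a tool call to move; the robot and the scene stay as the last step left them, time stands still between calls to the robot, and variables do not carry over. Pictures are saved under pics/ and viewed, at most 10 in all, crops included, and the job is handed in when it is done.

Besides the shell and the picture viewer there is one more tool, called by a JSON object that holds its "name" and its "arguments". play_rows: Moves the arm, as the interface text tells. Its arguments: {"type":"object","properties":{"rows":{"type":"array"},"claw":{"type":"number"},"squeeze":{"type":"number"}},"required":["rows"]}

```bash
mkdir -p pics; ls
cat > h.py <<'E'
from plant import *
import numpy as np, cv2
from scipy.spatial.transform import Rotation as R
def save(n,f):
    s=snapshot(n); cv2.imwrite('pics/'+f+'.png',s['pixels']); np.savez('pics/'+f+'.npz',**{k:np.array(v) for k,v in s.items()}); return s
def ray(f,u,v):
    s=np.load('pics/'+f+'.npz'); K=s['camera_matrix']; T=s['world_to_cam']
    d=T[:3,:3].T@np.linalg.inv(K)@[u,v,1]; o=-T[:3,:3].T@T[:3,3]; return o,d
def at(f,u,v,z):
    o,d=ray(f,u,v); return o+d*(z-o[2])/d[2]
def proj(f,p):
    s=np.load('pics/'+f+'.npz'); c=s['world_to_cam']@np.append(p,1); c=s['camera_matrix']@c[:3]; return c[:2]/c[2]
E
python3 - <<'E'
from h import *
import plant; print([x for x in dir(plant) if not x.startswith('_')])
st=get_state(); print(st)
for n in('scene','side'): s=save(n,n+'0'); T=s['world_to_cam']; print(n,-T[:3,:3].T@T[:3,3],T[2,:3])
try: print(nose_length)
except Exception as e: print(e)
E
```

```text
pics
['Unreachable', 'finish_job', 'get_state', 'nose_length', 'snapshot']
{'clock': 0.0, 'q': array([-1.10418667,  0.68999087, -0.19448723,  1.56633638,  0.15732153,
        0.90248994, -0.21512776]), 'qd': array([ 2.32489623e-04, -2.38842796e-03,  2.17009536e-05, -1.04097043e-03,
        2.54205053e-03, -3.10848764e-05,  2.55054028e-03]), 'joint_torque': array([-2.28350341e-04, -5.27565265e+01, -1.26691606e+00, -1.53435838e+01,
       -5.25682827e-02,  6.32223731e-03,  1.69573773e-04]), 'tool_pos': array([0.2620416 , 0.56705758, 0.40390682]), 'eef_rot': array([ 2.14695972e-01,  9.76680501e-01, -9.08960256e-04, -1.15630446e-04]), 'contact_force': array([-0.28684438,  0.92105637, -0.69375246]), 'moment': array([-0.01768038,  0.03539419,  0.02763408]), 'finger_force': 0.0, 'opening': 1.0009684614727357}
scene [0.25901991 0.34090739 0.73021971] [ 0.32000433 -0.59149803 -0.74008602]
side [ 0.39241487 -0.93676126  0.60022065] [ 0.13842145  0.81694816 -0.55985284]
0.166
```

View pics/scene0.png

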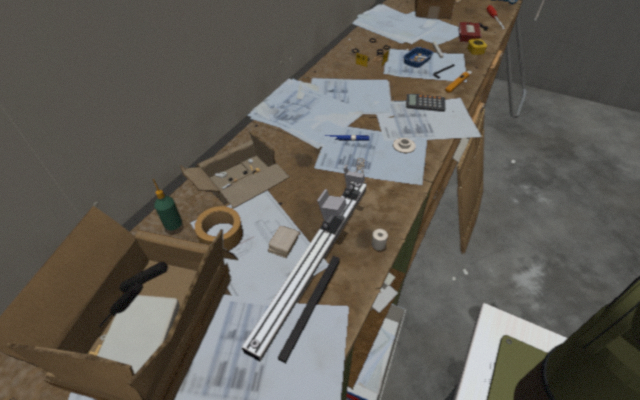

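View pics/side0.png

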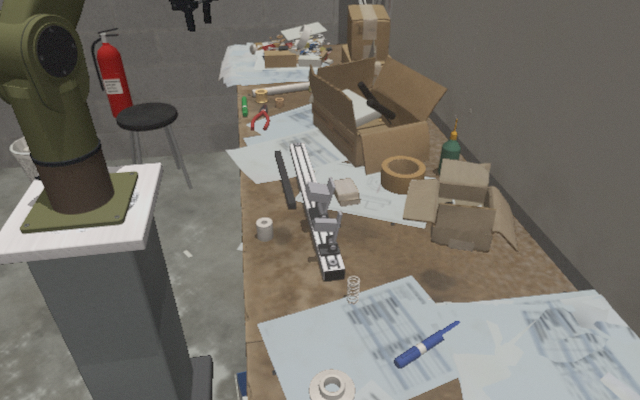

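The scene view shows the fence from (255,350) to (362,185), the bar from (285,358) to (335,262), flaps near (330,207) and (355,178), and the roller at (380,240). The side view shows the flaps at (319,192) and (326,228) and the spring at (353,290). I'll enlarge both.

Run:
```python
from h import *
a=cv2.imread('pics/scene0.png')[160:270,290:400]; b=cv2.imread('pics/side0.png')[140:310,250:380]
a=cv2.resize(a,(560,560),interpolation=cv2.INTER_CUBIC)[:, :400]
b=cv2.resize(b,None,fx=3.0,fy=3.0,interpolation=cv2.INTER_CUBIC)
c=np.zeros((560,800,3),np.uint8); c[:560,:400]=a; c[:510,405:795]=b; cv2.imwrite('pics/c1.png',c)
```

```text
(no output)
```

View pics/c1.png

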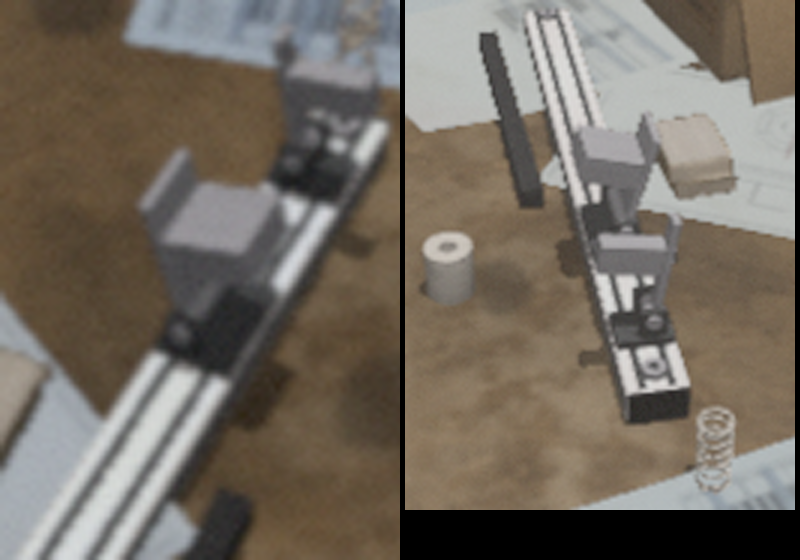

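Left stop (nearer the bar) looks like the wide one; the foot blocks point towards the robot. I'll check that numerically, with closer crops of the fence's left end and the bar.

Run:
```python
from h import *
a=cv2.imread('pics/scene0.png')[250:370,235:350]
cv2.imwrite('pics/c2.png',cv2.resize(a,(575,600),interpolation=cv2.INTER_CUBIC))
S=lambda x,y:((x-405)/3+250-.33,y/3+140-.33); C=lambda x,y:(x/5.09+290-.4,y/5.09+160-.4)
for n,p,z in [('fb',(630,420),0),('bb',(690,415),0),('ft',(622,392),.025),('bt',(688,388),.025)]: print(n,at('side0',*S(*p),z))
print('scene right end top back/front',at('scene0',*C(370,120),.025),at('scene0',*C(390,130),.025))
for n,p in [('left blk top L',(583,128)),('R',(583,155)),('rt blk L',(598,236)),('R',(598,260)),]: print(n,at('side0',*S(*p),.1))
print('roller',at('side0',*S(448,248),.038)); print('spring',at('side0',*S(712,485),.0))
print('bar end side',at('side0',*S(523,192),.017),at('side0',*S(541,188),.017))
print('bar', at('scene0',*C(222,492),.017),at('scene0',*C(250,500),.017))
```

```text
fb [ 0.49748289 -0.33525317  0.        ]
bb [ 0.5346737  -0.33712005  0.        ]
ft [ 0.49236206 -0.33619519  0.025     ]
bt [ 0.53227145 -0.33937751  0.025     ]
scene right end top back/front [ 0.50704588 -0.33739251  0.025     ] [ 0.4951291  -0.33555488  0.025     ]
left blk top L [ 0.4956225  -0.15595939  0.1       ]
R [ 0.49093191 -0.18880862  0.1       ]
rt blk L [ 0.48734443 -0.27818158  0.1       ]
R [ 0.48379849 -0.30150391  0.1       ]
roller [ 0.39760435 -0.19312282  0.038     ]
spring [ 0.53552889 -0.39541505  0.        ]
bar end side [ 0.45657576 -0.10633238  0.017     ] [ 0.47028919 -0.10340113  0.017     ]
bar [ 0.47202409 -0.10353384  0.017     ] [ 0.45936017 -0.1055297   0.017     ]
```

View pics/c2.png

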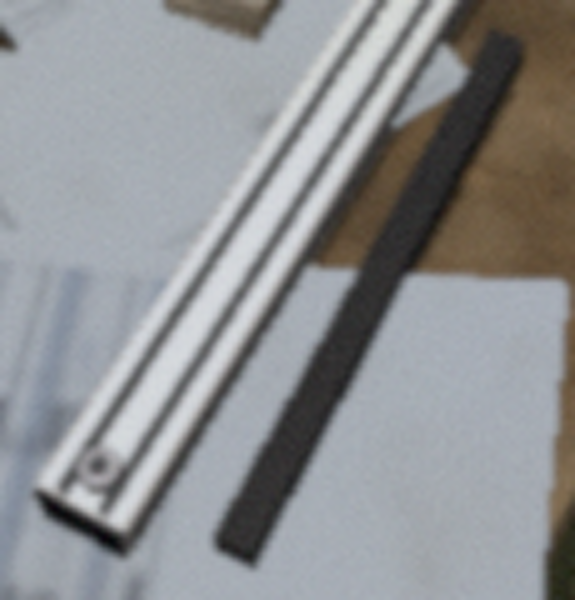

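The fence's left top end corners are at crop (40,492) and (125,540), and the bar's top at (490,35), (518,45), (218,535), (250,552). I'll fit the fence and bar, and overlay a model of the flaps to settle their positions.

```bash
cat > geo.py <<'E'
from h import *
D=lambda x,y:(x/5+235-.4,y/5+250-.4)
def flapboxes(F,yw,ymid,w,phi):
    # F: 2D origin, yaw; returns list of 8-corner arrays in world
    out=[]
    c=np.cos(phi-.349);s=np.sin(phi-.349) # plate direction from axis: angle from up toward -x
    u=np.array([-s,c]); n=np.array([-c,-s]) # n: foot side (-x when upright, down when level)
    for l0,l1,d0,d1 in [(0,.07,-.006,0),(.029,.051,0,.041)]:
        P=[]
        for y in(-w/2,w/2):
            for l,d in[(l0,d0),(l1,d0),(l1,d1),(l0,d1)]:
                q=u*l+n*d; P.append(loc(F,yw,[.005+q[0],ymid+y,.045+q[1]]))
        out.append(np.array(P))
    return out
def loc(F,yw,p):
    c,s=np.cos(yw),np.sin(yw); return np.array([F[0]+c*p[0]-s*p[1],F[1]+s*p[0]+c*p[1],p[2]])
def draw(img,f,P,k,o,col=(0,0,255)):
    q=[tuple(int(v) for v in (proj(f,p)-o+.5)*k) for p in P]
    for a,b in [(0,1),(1,2),(2,3),(3,0),(4,5),(5,6),(6,7),(7,4),(0,4),(1,5),(2,6),(3,7)]: cv2.line(img,q[a],q[b],col,1,cv2.LINE_AA)
def box(F,yw,c,d): 
    return [loc(F,yw,[c[0]+i*d[0]/2,c[1]+j*d[1]/2,c[2]+k*d[2]/2]) for k in(-1,1) for i,j in[(-1,-1),(1,-1),(1,1),(-1,1)]]
E
python3 - <<'E'
from geo import *
L=at('scene0',*D(40,490),.025)[:2];Lf=at('scene0',*D(125,538),.025)[:2]
print('left corners',L,Lf)
R_f=np.array([.4935,-.3358]);Rb=np.array([.5325,-.3387])
d=(L+Lf)/2-(R_f+Rb)/2; print('len',np.hypot(*d)); yw=np.arctan2(-d[0],d[1]); F=(L+Lf+R_f+Rb)/4; print('F',F,'yaw',yw,np.degrees(yw))
bl=[at('scene0',*D(*p),.017)[:2] for p in[(218,535),(252,555),(520,45),(490,33)]]; print('bar',bl)
m=sum(bl)/4; e=(bl[0]+bl[1]-bl[2]-bl[3])/2; print('len',np.hypot(*e),'yaw',np.arctan2(-e[0],e[1]),'mid',m)
by=np.arctan2(-e[0],e[1])
outs=[]
for f,(x0,x1,y0,y1),k in[('scene0',(235,395,155,365),2.6),('side0',(255,375,135,285),3.6)]:
    im=cv2.resize(cv2.imread(f'pics/{f}.png')[y0:y1,x0:x1],None,fx=k,fy=k,interpolation=cv2.INTER_CUBIC)
    o=np.array([x0,y0])
    draw(im,f,box(F,yw,[0,0,.0125],[.04,.5,.025]),k,o)
    draw(im,f,box(m,by,[0,0,.0085],[.017,.25,.017]),k,o)
    for ym,w in[(.0,.04)]:
        pass
    for p,w,c in[((.5,-.178),.04,(0,255,0)),((.5,-.285),.014,(255,0,255))]:
        ym=(p[1]-F[1])/np.cos(yw); print('ym',ym)
        for P in flapboxes(F,yw,ym,w,.15): draw(im,f,P,k,o,c)
    outs.append(im)
h=max(i.shape[0] for i in outs); c=np.zeros((h,sum(i.shape[1] for i in outs),3),np.uint8);x=0
for i in outs: c[:i.shape[0],x:x+i.shape[1]]=i;x+=i.shape[1]
cv2.imwrite('pics/c3.png',c[:600,:800]);print(c.shape)
E
```

```text
left corners [0.5247925  0.16098799] [0.48707757 0.16081473]
len 0.4982014588325617
F [ 0.50946752 -0.08817432] yaw 0.014181409128044255 0.8125348905852366
bar [array([0.46012421, 0.14174693]), array([0.44525441, 0.14203758]), array([ 0.45867494, -0.10358363]), array([ 0.47330377, -0.10303438])]
len 0.24556169750969506 yaw 0.054188236791841184 mid [0.45933933 0.01929162]
ym -0.08983471450223297
ym -0.19684547491543938
ym -0.08983471450223297
ym -0.19684547491543938
(546, 848, 3)
```

View pics/c3.png

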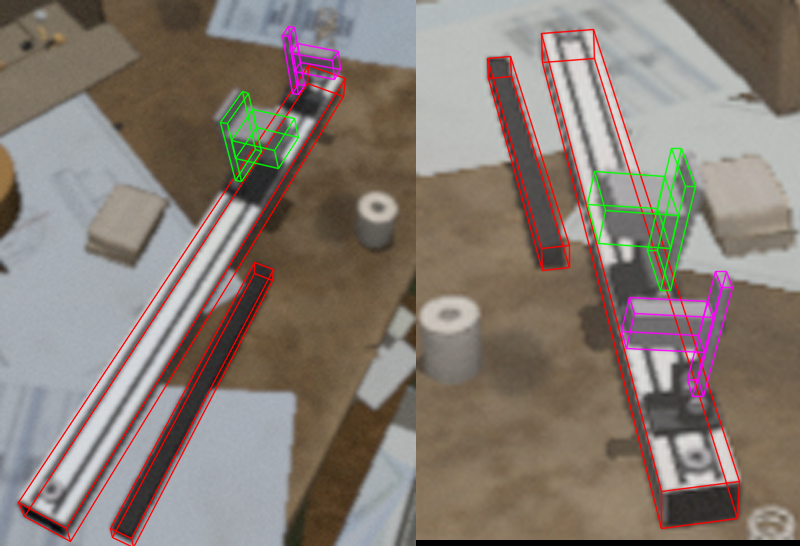

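Run:
```python
from geo import *
from scipy.optimize import least_squares
F=np.array([.5095,-.0882]);yw=.0142
C=lambda x,y:np.array((x/5.09+290-.4,y/5.09+160-.4));S=lambda x,y:np.array(((x-405)/3+250-.33,y/3+140-.33))
def fit(obs,w):
    def r(v):
        B=flapboxes(F,yw,v[0],w,v[1]); return np.concatenate([proj(f,B[b][i])-q for f,b,i,q in obs])
    s=least_squares(r,[-.1,.15]); print(s.x, np.round(s.fun,1))
# index: y- :0..3, y+ :4..7 ; order (l0,d0),(l1,d0),(l1,d1),(l0,d1)
wide=[('scene0',0,5,C(142,205)),('scene0',0,1,C(185,150)),('scene0',1,2,C(283,197)),('scene0',1,6,C(258,250)),('scene0',1,5,C(160,238)),('side0',0,1,S(652,122)),('side0',1,6,S(583,128)),('side0',1,2,S(585,157)),('side0',1,3,S(590,184))]
nar=[('side0',0,1,S(678,222)),('side0',1,6,S(597,235)),('side0',1,2,S(599,246)),('side0',1,3,S(602,270)),('scene0',1,6,C(373,70))]
fit(wide,.04);fit(nar,.014)
```

```text
[-0.09095305  0.06527158] [-0.1  1.1 -0.2  0.2  0.8  0.  -2.1  1.7  0.9  1.3  3.1  6.9 -2.3 -1.1
  0.1 -0.  -4.5  0.2]
[-0.19800745  0.14571938] [ 2.1  1.2  0.4 -0.6  1.1  0.3 -2.3  2.1 -0.6  4.1]
```

```bash
cat > mv.py <<'E'
from geo import *
F=np.array([.5095,-.0882]);yw=.0142
def go(p,b=None):
    "world tip target p, tool-y bearing b (deg, world) -> row"
    st=get_state(); q=R.from_quat(st['eef_rot']); d=np.array(p)+[0,0,nose_length]-st['tool_pos']
    s=q.inv().apply(d)/.5
    t=np.zeros(3)
    if b is not None:
        y=np.array([np.cos(np.radians(b)),np.sin(np.radians(b)),0]); z=np.array([0,0,-1.]);x=np.cross(y,z)
        t=(q.inv()*R.from_matrix(np.c_[x,y,z])).as_rotvec()/.5
    print('row',np.round(s,3),np.round(t,3))
def show():
    st=get_state(); m=R.from_quat(st['eef_rot']).as_matrix()
    print('t',round(st['clock'],2),'tip',np.round(st['tool_pos']+m[:,2]*nose_length,4),'F',np.round(st['contact_force'],1),'ybear',round(np.degrees(np.arctan2(m[1,1],m[0,1])),1),'op',round(st['opening'],2),'q',np.round(st['q'],2))
E
python3 - <<'E'
from mv import *
print('carton top ctr',at('scene0',283,235,.038),at('side0',343,186,.038))
print('wide tip',loc(F,yw,[.025,-.091,.112]),'face',loc(F,yw,[-.0285,-.071,.0085]))
show(); go([.58,-.178,.238],.8)
E
```

```text
carton top ctr [ 0.59220969 -0.08861916  0.038     ] [ 0.58209208 -0.08719181  0.038     ]
wide tip [ 0.53578964 -0.17883584  0.112     ] face [ 0.48201104 -0.15959753  0.0085    ]
t 0.1 tip [0.2619 0.5669 0.238 ] F [-1.  -0.7  0.3] ybear 65.2 op 1.0 q [-1.1   0.69 -0.19  1.57  0.16  0.9  -0.22]
row [-1.202 -1.086  0.002] [-3.000e-03  2.000e-03  2.248e+00]
```

{"name": "play_rows", "arguments": {"rows": [[[-0.1,-0.09,0,0,0,0.15],[-0.2,-0.18,0,0,0,0.35],[-0.3,-0.27,0,0,0,0.55],[-0.4,-0.36,0,0,0,0.75],[-0.5,-0.45,0,0,0,0.95],[-0.6,-0.54,0,0,0,0.95],[-0.6,-0.54,0,0,0,0.95],[-0.6,-0.54,0,0,0,0.95],[-0.6,-0.54,0,0,0,0.95],[-0.6,-0.54,0,0,0,0.95],[-0.6,-0.54,0,0,0,0.95],[-0.6,-0.54,0,0,0,0.95]]], "claw": 1, "squeeze": 10}}

```text
clock: 1.1
tool_pos: [0.4218, 0.1947, 0.4046]
eef_rot: [0.441, 0.898, -0.0, -0.0]
contact_force: [-0.0, 0.5, 0.3]
opening: 0.116
finger_force: 0.0
```

```bash
python3 -c "
from mv import *
show(); go([.58,-.178,.238],.8)"
```

```text
t 1.1 tip [0.4217 0.1946 0.2386] F [-0.   0.5  0.3] ybear 37.7 op 0.12 q [-0.46  0.48 -0.11  2.03  0.09  0.63  0.03]
row [-0.783 -0.206  0.001] [-1.000e-03  1.000e-03  1.289e+00]
```

{"name": "play_rows", "arguments": {"rows": [[[-0.1,-0.03,0,0,0,0.2],[-0.2,-0.05,0,0,0,0.4],[-0.3,-0.08,0,0,0,0.6],[-0.4,-0.1,0,0,0,0.8],[-0.5,-0.13,0,0,0,0.95],[-0.6,-0.16,0,0,0,0.95],[-0.7,-0.18,0,0,0,0.95],[-0.78,-0.206,0,0,0,0.95],[-0.783,-0.206,0,0,0,0.95],[-0.783,-0.206,0,0,0,0.95],[-0.783,-0.206,0,0,0,0.95],[-0.783,-0.206,0,0,0,0.95],[-0.783,-0.206,0,0,0,0.95]]]}}

```text
clock: 2.18
tool_pos: [0.5813, -0.1729, 0.4042]
eef_rot: [0.636, 0.771, 0.001, -0.001]
contact_force: [0.8, 0.8, 0.8]
opening: 0.006
finger_force: 0.0
```

```bash
python3 -c "
from mv import *
show(); go([.58,-.178,.09],.8)"
```

```text
t 2.18 tip [ 0.5812 -0.1725  0.2382] F [0.8 0.8 0.8] ybear 10.9 op 0.01 q [ 0.22  0.66 -0.01  1.63  0.01  0.85  0.4 ]
row [-0.01  -0.004  0.296] [-0.001 -0.005  0.354]
```

{"name": "play_rows", "arguments": {"rows": [[[-0.01,-0.004,0,0,0,0.2],[-0.01,-0.004,0.05,0,0,0.354],[-0.01,-0.004,0.11,0,0,0.354],[-0.01,-0.004,0.17,0,0,0.354],[-0.01,-0.004,0.23,0,0,0.354],[-0.01,-0.004,0.28,0,0,0.354],[-0.01,-0.004,0.296,0,0,0.354],[-0.01,-0.004,0.296,0,0,0.354],[-0.01,-0.004,0.296,0,0,0.354],[-0.01,-0.004,0.296,0,0,0.354]]]}}

```text
clock: 3.02
tool_pos: [0.5808, -0.1802, 0.2585]
eef_rot: [0.703, 0.711, 0.001, 0.001]
contact_force: [-0.1, -0.1, -0.3]
opening: 0.002
finger_force: 0.0
```

Run:
```python
from mv import *
save('side','side1'); save('scene','scene1'); show(); go([.58,-.178,.09],.8)
a=cv2.resize(cv2.imread('pics/side1.png')[90:300,230:410],None,fx=2.4,fy=2.4,interpolation=cv2.INTER_CUBIC)
b=cv2.resize(cv2.imread('pics/scene1.png')[110:270,270:410],None,fx=2.6,fy=2.6,interpolation=cv2.INTER_CUBIC)
c=np.zeros((504,800,3),np.uint8); c[:a.shape[0],:a.shape[1]]=a; c[:b.shape[0],434:434+b.shape[1]]=b[:,:366]; cv2.imwrite('pics/c4.png',c)
```

```text
t 3.12 tip [ 0.5812 -0.1808  0.0925] F [-0.8  1.  -0.6] ybear 0.6 op 0.0 q [ 0.21  0.86  0.02  1.74 -0.03  0.54  0.27]
row [ 0.005 -0.001  0.005] [ 0.006  0.001 -0.005]
```

View pics/c4.png

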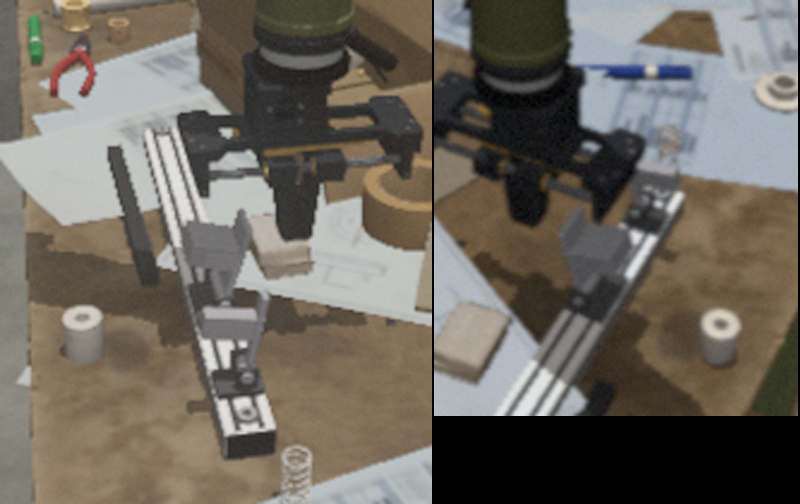

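The finger is behind the wide flap (side view: fingertip (295,235), flap back (240,235)), clear of the carton. Now flip it.

{"name": "play_rows", "arguments": {"rows": [[[0,-0.02,0,0,0,0],[0,-0.04,0,0,0,0],[0,-0.06,0,0,0,0],[0,-0.075,0,0,0,0],[0,-0.09,0,0,0,0],[0,-0.105,0,0,0,0],[0,-0.12,0,0,0,0],[0,-0.136,0.003,0,0,0],[0,-0.147,0.01,0,0,0],[0,-0.158,0.016,0,0,0],[0,-0.158,0.016,0,0,0]]]}}

```text
clock: 4.03
tool_pos: [0.4993, -0.1817, 0.2478]
eef_rot: [0.703, 0.711, -0.001, -0.002]
contact_force: [-0.2, -0.4, 0.3]
opening: 0.002
finger_force: 0.0
```

Run:
```python
from mv import *
save('side','side2'); save('scene','scene2'); show()
a=cv2.resize(cv2.imread('pics/side2.png')[90:300,230:410],None,fx=2.4,fy=2.4,interpolation=cv2.INTER_CUBIC)
b=cv2.resize(cv2.imread('pics/scene2.png')[110:270,270:410],None,fx=2.6,fy=2.6,interpolation=cv2.INTER_CUBIC)
c=np.zeros((504,800,3),np.uint8); c[:a.shape[0],:a.shape[1]]=a; c[:b.shape[0],434:434+b.shape[1]]=b[:,:366]; cv2.imwrite('pics/c5.png',c)
```

```text
t 4.13 tip [ 0.5001 -0.1815  0.0822] F [ 0.3 -0.1  1.3] ybear 0.6 op 0.01 q [ 0.25  0.82  0.01  1.97 -0.02  0.35  0.29]
```

View pics/c5.png

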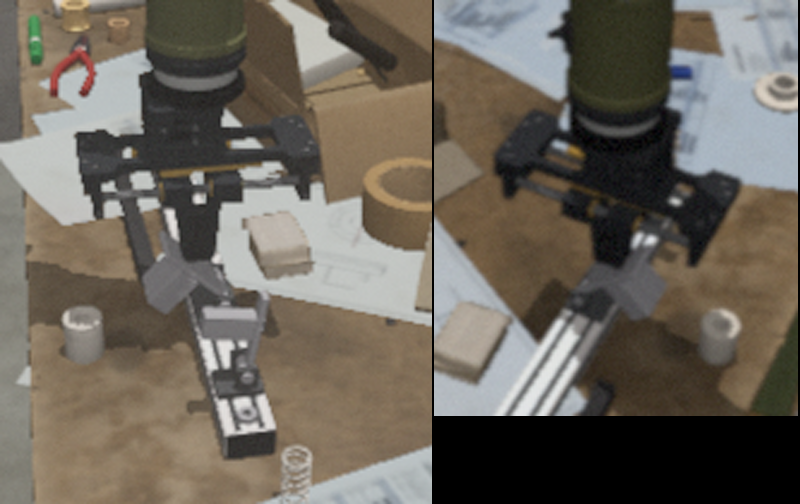

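The flap stands at about 45° forward (side view (175,275)), and the narrow one is untouched. Continue the arc.

{"name": "play_rows", "arguments": {"rows": [[[0,-0.008,0.006,0,0,0],[0,-0.016,0.014,0,0,0],[0,-0.023,0.025,0,0,0],[0,-0.03,0.037,0,0,0],[0,-0.033,0.046,0,0,0],[0,-0.037,0.054,0,0,0],[0,-0.045,0.058,0,0,0],[0,-0.052,0.06,0,0,0],[0,-0.055,0.062,0,0,0],[0,-0.055,0.064,0,0,0],[0,-0.055,0.064,0,0,0]]]}}

```text
clock: 5.05
tool_pos: [0.4727, -0.182, 0.2174]
eef_rot: [0.703, 0.711, -0.0, -0.001]
contact_force: [-1.7, 0.4, 7.9]
opening: 0.002
finger_force: 3.9
```

```bash
python3 -c "
from mv import *
show()"
```

```text
t 5.05 tip [ 0.4725 -0.1819  0.0514] F [-1.7  0.4  7.9] ybear 0.6 op 0.0 q [ 0.27  0.86  0.01  2.05 -0.02  0.23  0.3 ]
```

{"name": "play_rows", "arguments": {"rows": [[[0,-0.01,0.003,0,0,0],[0,-0.02,0.006,0,0,0],[0,-0.02,0.01,0,0,0],[0,-0.02,0.012,0,0,0],[0,-0.02,0.012,0,0,0],[0,-0.02,0.012,0,0,0]]]}}

```text
clock: 5.55
tool_pos: [0.4691, -0.1816, 0.2166]
eef_rot: [0.702, 0.712, 0.006, 0.008]
contact_force: [3.8, 5.9, 52.0]
opening: 0.007
finger_force: 26.3
```

```bash
python3 -c "
from mv import *
show()
print('bar push', at('side0',(541-405)/3+250,188/3+140,.017))
go([.43,.02,.1],90.8)"
```

```text
t 5.55 tip [ 0.4724 -0.1821  0.0507] F [ 3.8  5.9 52. ] ybear 0.8 op 0.01 q [ 0.28  0.86  0.    2.07 -0.02  0.19  0.31]
bar push [ 0.47086362 -0.1047962   0.017     ]
row [ 0.404 -0.071 -0.101] [ 0.026  0.036 -3.142]
```

Down on its limit (tip at 50.7 mm, 52 N). Retreat upwards, turn 90° and go to the front of the bar.

{"name": "play_rows", "arguments": {"rows": [[[0,0,-0.05,0,0,0],[0,0,-0.1,0,0,0],[0,0,-0.16,0,0,0],[0.07,-0.02,-0.2,0.01,0,-0.15],[0.14,-0.04,-0.2,0.02,0.02,-0.35],[0.21,-0.06,-0.2,0.026,0.036,-0.55],[0.28,-0.08,-0.2,0.026,0.036,-0.75],[0.35,-0.1,-0.2,0.026,0.036,-0.95],[0.4,-0.1,-0.2,0.026,0.036,-0.95],[0.4,-0.1,-0.2,0.026,0.036,-0.95],[0.4,-0.1,-0.2,0.026,0.036,-0.95]]]}}

```text
clock: 6.47
tool_pos: [0.411, 0.0186, 0.3108]
eef_rot: [0.515, 0.857, 0.002, -0.011]
contact_force: [-0.3, -1.0, -0.1]
opening: 0.004
finger_force: 0.0
```

{"name": "play_rows", "arguments": {"rows": [[[0,0,0,0,0,-0.25],[0,0,0,0,0,-0.5],[0,0,0,0,0,-0.75],[0,0,0,0,0,-0.98],[0,0,0,0,0,-0.98],[0,0,0,0,0,-0.98],[0,0,0,0,0,-0.98]]]}}

```text
clock: 7.05
tool_pos: [0.4113, 0.0165, 0.3107]
eef_rot: [0.295, 0.955, 0.004, -0.01]
contact_force: [-0.7, -0.2, 1.1]
opening: 0.005
finger_force: 0.0
```

{"name": "play_rows", "arguments": {"rows": [[[0,0,0,0,0,-0.25],[0,0,0,0,0,-0.5],[0,0,0,0,0,-0.75],[0,0,0,0,0,-0.98],[0,0,0,0,0,-0.98],[0,0,0,0,0,-0.98],[0,0,0,0,0,-0.98]]]}}

```text
clock: 7.63
tool_pos: [0.4113, 0.0172, 0.3107]
eef_rot: [0.054, 0.998, 0.007, -0.009]
contact_force: [-0.8, 0.5, 0.1]
opening: 0.007
finger_force: 0.0
```

```bash
python3 -c "
from mv import *
save('scene','scene3');save('side','side3');show();go([.415,.02,.10],90.8);go([.415,.02,.008],90.8)
a=cv2.resize(cv2.imread('pics/side3.png')[130:300,230:370],None,fx=3,fy=3,interpolation=cv2.INTER_CUBIC)
b=cv2.resize(cv2.imread('pics/scene3.png')[150:370,240:400],None,fx=2.3,fy=2.3,interpolation=cv2.INTER_CUBIC)
c=np.zeros((510,800,3),np.uint8); c[:a.shape[0],:a.shape[1]]=a; c[:b.shape[0],425:425+b.shape[1]]=b[:510]; cv2.imwrite('pics/c6.png',c)"
```

```text
t 7.73 tip [0.4085 0.0197 0.1448] F [ 0.1 -0.1  0.6] ybear 83.9 op 0.01 q [ 0.02  0.63 -0.27  2.27  0.46  0.31  0.82]
row [-0.008  0.005  0.089] [ 0.026 -0.035 -0.242]
row [-0.012  0.003  0.273] [ 0.026 -0.035 -0.242]
```

View pics/c6.png

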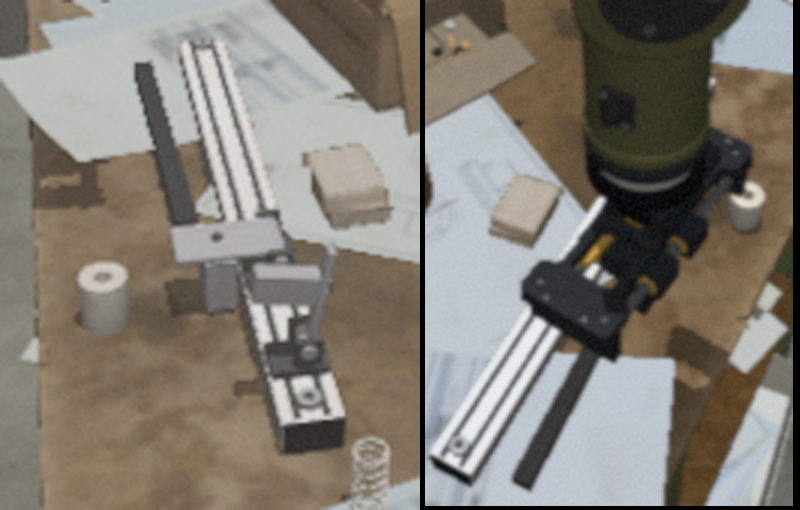

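The wide flap lies level (side view (230,240)) with the narrow one still parked and the roller unmoved. Descend in front of the bar.

{"name": "play_rows", "arguments": {"rows": [[[-0.012,0.003,0.02,0.026,-0.035,-0.242],[-0.012,0.003,0.08,0.026,-0.035,-0.242],[-0.012,0.003,0.14,0.026,-0.035,-0.242],[-0.012,0.003,0.2,0.026,-0.035,-0.242],[-0.012,0.003,0.24,0.026,-0.035,-0.242],[-0.012,0.003,0.265,0.026,-0.035,-0.242],[-0.012,0.003,0.272,0.026,-0.035,-0.242],[-0.012,0.003,0.272,0.026,-0.035,-0.242],[-0.012,0.003,0.272,0.026,-0.035,-0.242]]]}}

```text
clock: 8.48
tool_pos: [0.4113, 0.0171, 0.1816]
eef_rot: [-0.01, 1.0, -0.009, -0.014]
contact_force: [0.2, -0.4, 0.1]
opening: 0.005
finger_force: 0.0
```

```bash
python3 -c "
from mv import *
show();go([.455,.02,.008],90.8);go([.462,.02,.008],90.8)"
```

```text
t 8.48 tip [0.4066 0.0141 0.0157] F [ 0.2 -0.4  0.1] ybear 91.2 op 0.0 q [ 0.04  0.94 -0.33  2.31  1.74  0.28 -0.32]
row [-0.088  0.004  0.013] [-0.036 -0.058  0.013]
row [-0.102  0.004  0.012] [-0.036 -0.058  0.013]
```

{"name": "play_rows", "arguments": {"rows": [[[0,0.004,0.012,-0.036,-0.058,0.013],[0,0.004,0.012,-0.036,-0.058,0.013],[0,0.004,0.012,-0.036,-0.058,0.013]]]}}

```text
clock: 8.73
tool_pos: [0.4106, 0.0188, 0.176]
eef_rot: [-0.008, 1.0, 0.0, -0.002]
contact_force: [0.2, -0.1, 0.3]
opening: 0.005
finger_force: 0.0
```

```bash
python3 -c "
from mv import *
show();go([.455,.02,.008],90.8);go([.462,.02,.008],90.8)"
```

```text
t 8.73 tip [0.4101 0.0188 0.01  ] F [ 0.2 -0.1  0.3] ybear 90.9 op 0.01 q [ 0.1   0.96 -0.42  2.32  1.84  0.35 -0.42]
row [-0.089  0.001  0.004] [ 0.001 -0.007  0.002]
row [-0.103  0.001  0.004] [ 0.001 -0.007  0.002]
```

Push towards the fence.

{"name": "play_rows", "arguments": {"rows": [[[-0.02,0,0.002,0,0,0],[-0.035,0,0.003,0,0,0],[-0.045,0,0.003,0,0,0],[-0.052,0,0.003,0,0,0],[-0.059,0,0.003,0,0,0],[-0.066,0,0.003,0,0,0],[-0.073,0,0.003,0,0,0],[-0.08,0,0.003,0,0,0],[-0.086,0,0.003,0,0,0],[-0.092,0,0.003,0,0,0],[-0.096,0,0.003,0,0,0],[-0.1,0,0.003,0,0,0],[-0.1,0,0.003,0,0,0]]]}}

```text
clock: 9.82
tool_pos: [0.4602, 0.0201, 0.1754]
eef_rot: [-0.008, 1.0, -0.0, -0.001]
contact_force: [-3.4, -0.3, 2.5]
opening: 0.006
finger_force: 1.7
```

```bash
python3 -c "
from mv import *
show()"
```

```text
t 9.82 tip [0.4599 0.02   0.0094] F [-3.4 -0.3  2.5] ybear 90.9 op 0.01 q [-0.04  0.94 -0.17  2.19  1.37  0.14  0.07]
```

{"name": "play_rows", "arguments": {"rows": [[[-0.004,0,0,0,0,0],[-0.008,0,0,0,0,0],[-0.012,0,0,0,0,0],[-0.012,0,0,0,0,0],[-0.012,0,0,0,0,0]]]}}

```text
clock: 10.23
tool_pos: [0.4631, 0.02, 0.1752]
eef_rot: [-0.008, 1.0, -0.0, -0.004]
contact_force: [-10.7, 1.1, 7.9]
opening: 0.007
finger_force: 5.3
```

```bash
python3 -c "
from mv import *
show()"
```

```text
t 10.23 tip [0.4618 0.0199 0.0092] F [-10.7   1.1   7.9] ybear 91.0 op 0.01 q [-0.01  0.94 -0.21  2.17  1.3   0.18  0.15]
```

The bar is flush at the middle (10 N reaction at the expected x). Back off and go round to the bar's left end.

{"name": "play_rows", "arguments": {"rows": [[[0.03,0,-0.01,0,0,0],[0.07,0,-0.02,0,0,0],[0.07,0.06,-0.02,0,0,0],[0.07,0.12,-0.02,0,0,0],[0.07,0.18,-0.02,0,0,0],[0.07,0.24,-0.02,0,0,0],[0.07,0.3,-0.02,0,0,0],[0.07,0.35,-0.02,0,0,0],[0.07,0.36,-0.02,0,0,0],[0.07,0.36,-0.02,0,0,0],[0.07,0.36,-0.02,0,0,0]]]}}

```text
clock: 11.15
tool_pos: [0.4293, 0.1984, 0.1849]
eef_rot: [-0.008, 1.0, -0.001, -0.0]
contact_force: [-0.2, -0.6, 0.4]
opening: 0.008
finger_force: 0.0
```

```bash
python3 -c "
from mv import *
show();go([.475,.195,.009],90.8);save('scene','scene4')
b=cv2.resize(cv2.imread('pics/scene4.png')[230:370,230:370],(600,600),interpolation=cv2.INTER_CUBIC)
cv2.imwrite('pics/c7.png',b)"
```

```text
t 11.15 tip [0.4293 0.1981 0.0189] F [-0.2 -0.6  0.4] ybear 90.9 op 0.01 q [-0.33  0.93 -0.32  2.15  1.24  0.28 -0.17]
row [-0.091 -0.008  0.02 ] [-0.004 -0.     0.003]
```

View pics/c7.png

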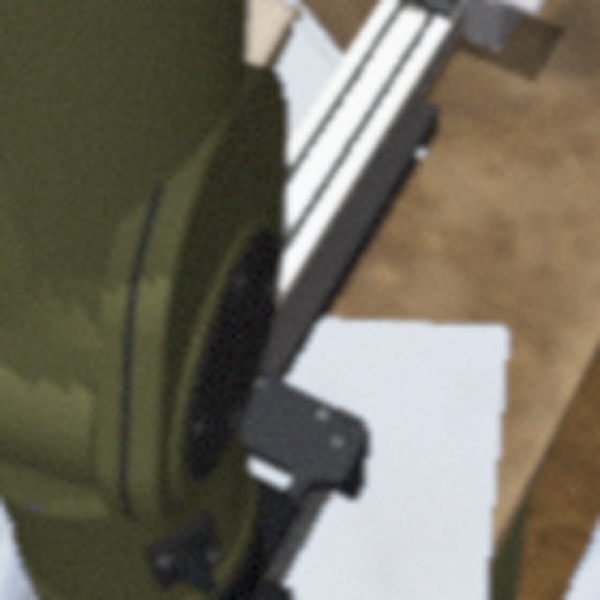

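The bar lies flush along the fence, its right end at about crop (428,107). Go behind its left end, then push along.

{"name": "play_rows", "arguments": {"rows": [[[-0.05,-0.004,0.01,0,0,0],[-0.091,-0.008,0.02,-0.004,0,0.003],[-0.091,-0.008,0.02,-0.004,0,0.003],[-0.091,-0.008,0.02,-0.004,0,0.003],[-0.091,-0.03,0.02,-0.004,0,0.003],[-0.091,-0.05,0.02,-0.004,0,0.003],[-0.091,-0.065,0.02,-0.004,0,0.003],[-0.091,-0.065,0.02,-0.004,0,0.003]]]}}

```text
clock: 11.87
tool_pos: [0.4745, 0.1645, 0.1747]
eef_rot: [-0.006, 1.0, -0.001, -0.001]
contact_force: [-0.5, -0.9, 0.0]
opening: 0.005
finger_force: 0.0
```

```bash
python3 -c "
from mv import *
show();go([.4765,.108,.009],90.8)"
```

```text
t 11.87 tip [0.4741 0.1642 0.0087] F [-0.5 -0.9  0. ] ybear 90.7 op 0.01 q [-0.18  0.97 -0.4   2.06  1.14  0.36  0.05]
row [-0.003 -0.113 -0.   ] [-0.004 -0.005 -0.003]
```

{"name": "play_rows", "arguments": {"rows": [[[0,-0.01,0,0,0,0],[0,-0.02,0,0,0,0],[-0.001,-0.03,0,0,0,0],[-0.001,-0.04,0,0,0,0],[-0.001,-0.05,0,0,0,0],[-0.002,-0.06,0,0,0,0],[-0.002,-0.07,0,0,0,0],[-0.002,-0.08,0,0,0,0],[-0.002,-0.088,0,0,0,0],[-0.002,-0.094,0,0,0,0],[-0.002,-0.098,0,0,0,0],[-0.002,-0.1,0,0,0,0],[-0.002,-0.1,0,0,0,0]]]}}

```text
clock: 12.95
tool_pos: [0.4759, 0.1191, 0.1748]
eef_rot: [-0.008, 1.0, 0.003, -0.001]
contact_force: [-3.7, 5.5, 2.5]
opening: 0.003
finger_force: 2.5
```

```bash
python3 -c "
from mv import *
show()"
```

```text
t 12.95 tip [0.4756 0.1202 0.0088] F [-3.7  5.5  2.5] ybear 91.0 op 0.0 q [-0.11  0.96 -0.37  2.09  1.19  0.32  0.08]
```

{"name": "play_rows", "arguments": {"rows": [[[0,-0.004,0,0,0,0],[0,-0.008,0,0,0,0],[0,-0.012,0,0,0,0],[0,-0.016,0,0,0,0],[0,-0.016,0,0,0,0]]]}}

```text
clock: 13.37
tool_pos: [0.4761, 0.1111, 0.1748]
eef_rot: [-0.009, 1.0, 0.003, -0.001]
contact_force: [-2.8, 4.8, 2.4]
opening: 0.005
finger_force: 2.4
```

```bash
python3 -c "
from mv import *
show(); save('scene','scene5');save('side','side5')
a=cv2.resize(cv2.imread('pics/side5.png')[130:250,250:350],None,fx=4,fy=4,interpolation=cv2.INTER_CUBIC)
b=cv2.resize(cv2.imread('pics/scene5.png')[180:310,280:380],None,fx=4,fy=4,interpolation=cv2.INTER_CUBIC)
c=np.zeros((520,800,3),np.uint8); c[:a.shape[0],:400]=a; c[:b.shape[0],400:]=b; cv2.imwrite('pics/c8.png',c)"
```

```text
t 13.37 tip [0.4757 0.1122 0.0088] F [-2.8  4.8  2.4] ybear 91.0 op 0.01 q [-0.1   0.96 -0.37  2.1   1.2   0.31  0.09]
```

View pics/c8.png

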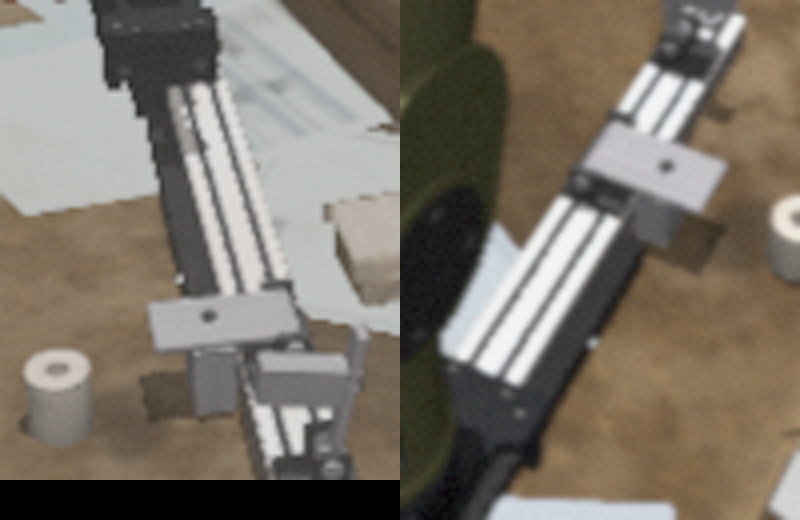

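The bar is sliding along the fence (about 5 N), its end a few mm short of the foot (scene crop (635,230)). Continue until it stops.

{"name": "play_rows", "arguments": {"rows": [[[0,-0.003,0,0,0,0],[0,-0.006,0,0,0,0],[0,-0.009,0,0,0,0],[0,-0.012,0,0,0,0],[0,-0.012,0,0,0,0]]]}}

```text
clock: 13.88
tool_pos: [0.4762, 0.1053, 0.1748]
eef_rot: [-0.009, 1.0, 0.003, -0.001]
contact_force: [-3.4, 5.5, 2.5]
opening: 0.005
finger_force: 2.6
```

{"name": "play_rows", "arguments": {"rows": [[[0,-0.003,0,0,0,0],[0,-0.006,0,0,0,0],[0,-0.008,0,0,0,0],[0,-0.008,0,0,0,0]]]}}

```text
clock: 14.22
tool_pos: [0.4762, 0.1019, 0.1748]
eef_rot: [-0.009, 1.0, 0.004, -0.001]
contact_force: [-3.5, 5.9, 2.2]
opening: 0.005
finger_force: 3.3
```

{"name": "play_rows", "arguments": {"rows": [[[0,-0.003,0,0,0,0],[0,-0.006,0,0,0,0],[0,-0.009,0,0,0,0],[0,-0.009,0,0,0,0]]]}}

```text
clock: 14.55
tool_pos: [0.4761, 0.1004, 0.175]
eef_rot: [-0.011, 1.0, 0.008, -0.001]
contact_force: [-4.1, 12.8, 0.9]
opening: 0.008
finger_force: 6.2
```

{"name": "play_rows", "arguments": {"rows": [[[0,-0.003,0,0,0,0],[0,-0.006,0,0,0,0],[0,-0.006,0,0,0,0],[0,-0.006,0,0,0,0]]]}}

```text
clock: 14.88
tool_pos: [0.4761, 0.0995, 0.1751]
eef_rot: [-0.012, 1.0, 0.01, -0.001]
contact_force: [-4.1, 15.9, -0.1]
opening: 0.004
finger_force: 8.1
```

Force jumped from 6 to 16 N with motion stopped: the bar's end is on the stop. Back off, then re-seat it lightly against the fence at its middle.

{"name": "play_rows", "arguments": {"rows": [[[0,0.03,0,0,0,0],[0,0.06,0,0,0,0],[0.05,0.06,0,0,0,0],[0.1,0.06,0,0,0,0],[0.1,0.06,0,0,0,0],[0.1,0.0,0,0,0,0],[0.1,-0.06,0,0,0,0],[0.1,-0.12,0,0,0,0],[0.1,-0.18,0,0,0,0],[0.1,-0.23,0,0,0,0],[0.1,-0.23,0,0,0,0],[0.1,-0.23,0,0,0,0]]]}}

```text
clock: 15.88
tool_pos: [0.4292, -0.0252, 0.1743]
eef_rot: [-0.006, 1.0, -0.0, -0.0]
contact_force: [-0.3, 0.4, -0.9]
opening: 0.005
finger_force: 0.0
```

```bash
python3 -c "
from mv import *
show();go([.459,-.02,.009],90.8);go([.464,-.02,.009],90.8)"
```

```text
t 15.88 tip [ 0.4292 -0.0253  0.0083] F [-0.3  0.4 -0.9] ybear 90.6 op 0.01 q [ 0.09  0.94 -0.23  2.27  1.9   0.19 -0.37]
row [-0.06   0.01  -0.001] [-0.001 -0.    -0.006]
row [-0.07   0.01  -0.001] [-0.001 -0.    -0.006]
```

{"name": "play_rows", "arguments": {"rows": [[[-0.03,0,0,0,0,0],[-0.05,0,0,0,0,0],[-0.058,0,0,0,0,0],[-0.063,0,0,0,0,0],[-0.067,0,0,0,0,0],[-0.071,-0.001,0,0,0,0],[-0.074,-0.003,0,0,0,0],[-0.076,-0.004,0,0,0,0],[-0.076,-0.004,0,0,0,0]]]}}

```text
clock: 16.63
tool_pos: [0.4637, -0.0221, 0.1741]
eef_rot: [-0.01, 1.0, 0.003, -0.004]
contact_force: [-8.2, 3.9, 4.9]
opening: 0.005
finger_force: 4.1
```

```bash
python3 -c "
from mv import *
show()"
```

```text
t 16.63 tip [ 0.4625 -0.021   0.0081] F [-8.2  3.9  4.9] ybear 91.1 op 0.01 q [ 0.07  0.94 -0.19  2.17  1.28  0.16  0.26]
```

{"name": "play_rows", "arguments": {"rows": [[[0.03,0,0,0,0,0],[0.08,0,0,0,0,0],[0.08,0,-0.06,0,0,0],[0.08,0,-0.14,0,0,0],[0.08,0,-0.22,0,0,0],[0.08,0,-0.3,0,0,0],[0.08,0,-0.38,0,0,0],[0.08,-0.08,-0.46,0,0,0],[0.08,-0.16,-0.54,0,0,0],[0.08,-0.24,-0.56,0,0,0],[0.08,-0.32,-0.56,0,0,0],[0.08,-0.4,-0.56,0,0,0],[0.08,-0.48,-0.56,0,0,0],[0.08,-0.54,-0.56,0,0,0],[0.08,-0.54,-0.56,0,0,0]]]}}

```text
clock: 17.88
tool_pos: [0.4313, -0.2972, 0.4546]
eef_rot: [-0.008, 1.0, 0.001, -0.0]
contact_force: [1.3, 0.7, 0.8]
opening: 0.008
finger_force: 0.0
```

Run:
```python
from mv import *
show(); save('scene','scene6');save('side','side6')
def samp(f,p):
    im=cv2.imread(f'pics/{f}.png').astype(float).mean(2).astype(np.float32); u,v=proj(f,p)
    return int(cv2.getRectSubPix(im,(1,1),(float(u),float(v)))[0,0])
print('left end, top centreline local y .15...21:')
for f in('scene6','side6'): print(f,[samp(f,loc(F,yw,[-.0285,y,.017])) for y in np.arange(.165,.195,.003)])
print('right end, front top edge side, y -.095..-.04 at x=-.034,z=.012(scene front face x=-.037)')
print([samp('scene6',loc(F,yw,[-.037,y,.010])) for y in np.arange(-.085,-.05,.0025)])
for y in(-.04,.05,.15): print('across x -.055..-.01 step 2.5mm, z=.017, y',y,[samp('scene6',loc(F,yw,[x,y,.017])) for x in np.arange(-.055,-.012,.0025)])
# flap plate: top corners predicted level
print('plate along x from tip, z .051:',[samp('side6',loc(F,yw,[x,-.091,.051])) for x in np.arange(-.085,-.02,.005)])
d0=cv2.imread('pics/side0.png').astype(int);d1=cv2.imread('pics/side6.png').astype(int);df=abs(d0-d1).mean(2)
for n,p in[('roller',[.4,-.193,.019]),('spring',[.5355,-.395,.025]),('carton',[.587,-.088,.03]),('narrow',loc(F,yw,[-.01,-.198,.1]))]:
    u,v=proj('side0',p).astype(int); print(n,df[v-8:v+8,u-7:u+7].mean().round(1))
```

```text
t 17.88 tip [ 0.4312 -0.297   0.2886] F [1.3 0.7 0.8] ybear 90.9 op 0.01 q [ 1.03  0.6  -0.86  1.78  0.53  1.    1.55]
left end, top centreline local y .15...21:
scene6 [53, 54, 53, 49, 42, 46, 132, 174, 174, 177]
side6 [80, 80, 79, 79, 90, 144, 179, 190, 193, 193]
right end, front top edge side, y -.095..-.04 at x=-.034,z=.012(scene front face x=-.037)
[67, 69, 72, 75, 74, 71, 61, 49, 40, 42, 47, 49, 48, 49, 48]
across x -.055..-.01 step 2.5mm, z=.017, y -0.04 [77, 76, 76, 78, 75, 69, 54, 28, 28, 43, 50, 45, 44, 46, 49, 67, 127, 183]
across x -.055..-.01 step 2.5mm, z=.017, y 0.05 [86, 84, 83, 80, 82, 75, 56, 35, 31, 43, 50, 50, 50, 49, 54, 77, 130, 189]
across x -.055..-.01 step 2.5mm, z=.017, y 0.15 [175, 175, 178, 178, 178, 177, 167, 119, 52, 47, 51, 52, 51, 49, 51, 76, 144, 199]
plate along x from tip, z .051: [106, 108, 108, 106, 128, 179, 177, 178, 177, 175, 108, 156, 177]
roller 22.7
spring 4.5
carton 4.6
narrow 12.4
```

Run:
```python
from mv import *
for f in('side','scene'):
    A=cv2.imread(f'pics/{f}0.png',0);B=cv2.imread(f'pics/{f}6.png',0)
    for n,p,h in[('roller',[.4,-.193,.019],13),('narrow',loc(F,yw,[-.01,-.198,.1]),11)]:
        u,v=proj(f+'0',p).astype(int); t=A[v-h:v+h,u-h:u+h]
        r=cv2.matchTemplate(B[v-h-12:v+h+12,u-h-12:u+h+12],t,cv2.TM_CCOEFF_NORMED); _,m,_,l=cv2.minMaxLoc(r); print(f,n,round(m,2),np.array(l)-12)
```

```text
side roller 0.77 [0 0]
side narrow 0.49 [0 0]
scene roller 0.81 [0 1]
scene narrow 1.0 [0 0]
```

```bash
python3 -c "
from plant import *
print(finish_job())"
```

```text
the job is handed in; nothing more can be done
None
```

The job is handed in: the wide stop is flipped and pressed fully down, and the bar is flat against the fence with its end on that stop. The narrow stop is still parked and the parts around show no movement in the camera checks.

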